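# Check a dapping punch in through the sprung gate of its cradle

### The arm

A 7-joint arm with a two-finger parallel gripper is mounted at the origin on a cart in front of the work surface, level with it; the furniture and walls round the work are solid. World frame = base frame: x ahead of the robot, y to its left, z up, the work surface at z = 0. Lengths are in m, angles in rad, forces in N, time in s.
With the tool pointing down it reaches from about 0.4 to 0.9 m from the base axis. Payload 5.6 kg.
Tool frame: the origin (TCP) lies at the very end of the fingers, on their centre line; the grasp point (between the pads) lies 19 mm behind it; z points along the fingers, y is the line along which they close (so a half turn about z gives the same grasp; the last joint's range is limited). The gripper opens to 92 mm and grips with 3 to 60 N. Pads are 20 mm wide; open, the fingers measure 128 mm over their backs; the gripper's body (75 mm by 189 mm) begins 69 mm behind the grasp point.
Start: joints at [1.134, 0.468, -0.012, 1.603, 0.006, 1.071, -0.056], TCP at [0.249, -0.6, 0.215] pointing down, gripper open.
Joint ranges: [-2.53, 2.53], [-0.31, 2.02], [-1.57, 1.55], [0.28, 2.44], [-1.29, 4.43], [0.15, 1.84], [-2.92, 2.92]. Speed limits (rad/s): [2.57, 2.57, 3.14, 3.14, 3.14, 3.14, 3.14].

### API

Orientations are given as a unit quaternion [x, y, z, w].
In Python, from plant import telemetry, imaging, hand_in, models gives the robot as it stands.
- The arm moves only by the tool jog_arm, never from a script. Its argument "deltas" is a list of rows, each a list of 3 entries, a list of its own where there are three numbers: the opening, from -1 (shut) to 1 (fully open), then the shift along the tool's x, y, z in mm, then the turn, a rotation vector about the tool's x, y, z in degrees. In form: [[jaw, [dx, dy, dz], [wx, wy, wz]], ...]. A call has exactly 5 rows; each row shifts and turns the commanded pose from where the row before left it, along the tool's axes as they then stand; what a row does not reach is not made up. A row lasts 1/12 s, in which the tool goes at most 41.7 mm and 7.16 degrees, less where a joint would pass 70% of its speed; a pose out of reach is approached as far as the arm can. A call is refused whole if a number of a shift passes 41.7 or a number of a turn 7.16, either way. A call with a gripper value outside its range is refused whole. The fingers move at their own pace and stop on an object; "newtons" is the grip in N (left out, the last holds). Time passes only in rows, so rows that do not move let the fingers close, or fill a call up. It gives the time, the measured TCP pose, the force, the opening and the grip force at its end, in the units of the state.
- telemetry.state(): the state, without advancing time (a new reading comes with each control period).
- imaging.get_image(name): name is "scene" or "top"; returns (picture, depth): 400x640x3 uint8, red, green, blue; 400x640 float32, m along the optical axis (not along the pixel's ray), 0 where there is no reading.
- imaging.calibration(name): a dict with "fx", "fy", "cx", "cy" (pixels), "R" (3x3) and "t" (3): a world point X has camera coordinates R X + t. Camera axes: x right, y down, z forward; pixel columns grow to the right and rows downward; lengths in m; the calibration is good to about 2 mm. A picture is of the moment at which its call begins. calibration takes no time and is no camera call.
- hand_in(): hands the job in; it is judged then, once.
Trained networks look in the newest picture that a camera, given by its name, has taken for a name from the list of things; names that differ only in an ending like _2 or _b are one class to them, and where a whole thing is asked for, a point or a joint stands for the part that bears it (a point fixed in the world has none). Each returns a list of dicts, best first, with "score" (0 to 1); they miss things now and then, are a little off and sometimes report something else, mostly with a low value. They report only what shows in the picture. A call takes as long as a camera call.
- models.spot_in(camera, label): "centre" ([x, y, z] in m, in world coordinates, good to about 4 mm: the middle of the surface that is visible of it).
- models.cut_out(camera, label): "region" (400x640 bool, what is visible of it).
- models.landmark_of(camera, label): "centre" ([x, y, z] in m, in world coordinates, good to about 4 mm: a listed point, or the origin of a listed thing).
The state is a dict: "t": time; "qpos": joint angles; "qd": joint speeds; "tau": joint torques, N m; "ee_pos": TCP position; "orientation": TCP orientation; "contact_force": force on the tool from outside, world axes, zero at the start; "wrist_torque": the same for the moment, N m; "finger_gap": opening from 0.0 (shut) to 1.0 (fully open); "gripper_force": force on a finger pad.
Only numpy, scipy, OpenCV 4.12 (cv2) and the standard library are available. Lean on these libraries where they do the work, as an engineer would, in place of code of your own. Each camera call takes 0.05 s, during which the arm holds its last target. There are 200 camera calls.

### The job

Return the loose steel dapping punch to its blue check-in cradle, either end first: push the sprung orange gate open with the punch, hold it open and pass the punch through along the groove. Press the punch gently on against the brass plunger at the end until the plunger has clearly given way (about 5 mm), but do not drive it to the end of its travel. Then let go, leaving the punch lying wholly in the groove with the gate swung shut behind it; force nothing and leave the wax tube, the collet and the charcoal block where they are.

Things in the scene. Friction and masses are not known exactly. Their poses are not given: they have to be found in the camera images.
- dapping_punch: steel dapping punch, 73 mm long, 15 mm thick, about 0.12 kg, lying loose; it does not roll. Origin: middle of its underside; long axis = its own y, z up. Hold it across by its upper half (fingertips at least 7 mm above its underside), so that the fingers pass above the rails of the groove.
- cradle: blue cradle fixed to the worktop, base plate 220 x 112 x 8 mm. Origin: on the worktop, below the middle of the way in, on the line of the closed gate; x = the way in, along the groove (y = 0), z up. At the end of the groove stands a grey end stop (34 mm wide, top at z = 38) with a brass plunger. A motor hangs at world x 0.43 to 0.54, y 0.21 to 0.30, z > 0.56 m: pass it with the arm drawn in.
- groove (a point): point on the groove's floor and centre line, 100 mm past the gate line (cradle x = 100, z = 8 mm). The floor is the plate's top. Two aluminium rails 6 mm high (tops at z = 14), 21 mm apart, line the groove from x = 54 to 132, flared from x = 42.
- gate (a joint): orange leaf, 3 mm thick, z = 12 to 38 mm, on an upright pin at cradle x = 0, y = +50 mm; shut it reaches to y = -18. Rad: 0 = shut, grows as it swings inward (cradle +x), at most 1.55; never outward. Spring: 0.08 N m shut, 0.17 wide open (2 to 4 N at the punch). It sweeps 68 mm about the pin: it can shut once the punch's rear end is 54 mm past the gate line.
- plunger (a joint): travel of the brass plunger (13 mm face, 11 mm above the groove's floor) along cradle x, in m: 0 = free, 0.010 = end. 3 N to start, then 1.2 N/mm (9 N at 5 mm). The end stop is reset each time: the free face lies anywhere at cradle x = 138 to 152 mm, not reported: find it by feel. It springs back and kicks a punch let go on it: draw back a few mm first.
- wax_tube: bystander: green wax tube, 26 mm across, 60 mm tall, standing beside the cradle. Origin: centre of its underside.
- collet_2: bystander: turned steel collet lying on the worktop, 19 x 45 x 19 mm. Origin: middle of its underside.
- charcoal: bystander: black charcoal block, 59 x 96 x 31 mm. Origin: centre of its underside.

How it is judged:
By the outcome, as a careful person would: the job done as asked, in the order asked, and still so for the second after the job is handed in, with the robot touching nothing.
It also fails if it takes over 64 s, if anything falls off the work surface, if the arm or the gripper's body presses on something with over 40 N, if the wrist force passes 120 N, or if a joint passes its speed limit or range.

## Working session

There is one attempt and no reset: what is moved stays moved. The work goes in short steps, Python scripts to look and compute and a tool call to move; the robot and the scene stay as the last step left them, time stands still between calls to the robot, and variables do not carry over. Pictures are saved under pics/ and viewed, at most 10 in all, crops included, and the job is handed in when it is done.

Besides the shell and the picture viewer there is one more tool, called after "Emit:" as name([rows], argument=value, ...), one row to a line, values as JSON. jog_arm: Moves the arm, as the interface text tells. Its arguments: {"type":"object","properties":{"deltas":{"type":"array","items":{"type":"array"}},"newtons":{"type":"number"}},"required":["deltas"]}

```bash
mkdir -p pics; cat > h.py <<'E'
import numpy as np, cv2
from plant import telemetry, imaging, hand_in, models
def cloud(name):
    im,d=imaging.get_image(name); c=imaging.calibration(name)
    v,u=np.mgrid[:400,:640]
    P=np.stack([(u-c['cx'])/c['fx']*d,(v-c['cy'])/c['fy']*d,d],-1)
    W=(P-np.array(c['t']))@np.array(c['R'])
    W[d==0]=np.nan
    return im,W
E
python3 - <<'E'
from h import *
np.set_printoptions(precision=4,suppress=True)
for n in ['top','scene']:
    im,W=cloud(n); cv2.imwrite(f'pics/{n}1.png',im[...,::-1])
    for l in ['dapping_punch','cradle','groove','gate','plunger','wax_tube','collet_2','charcoal']:
        r=models.landmark_of(n,l); print(n,l,[(np.array(x['centre']),round(x['score'],2)) for x in r[:2]])
s=telemetry.state(); print(s['t'],s['ee_pos'],s['orientation'],s['contact_force'],s['finger_gap'])
E
```

```text
top dapping_punch [(array([ 0.4706, -0.2831,  0.0011]), 0.54), (array([ 0.6656, -0.3325,  0.002 ]), 0.49)]
top cradle [(array([ 0.5269,  0.0618, -0.0001]), 0.8)]
top groove [(array([0.6263, 0.0726, 0.0077]), 0.74), (array([ 0.6215, -0.0513,  0.0037]), 0.47)]Traceback (most recent call last):
  File "<stdin>", line 6, in <module>
ValueError: it knows: charcoal, collet, cradle, dapping_punch, groove, wax_tube
```

```bash
python3 - <<'E'
from h import *
np.set_printoptions(precision=4,suppress=True)
for n in ['top','scene']:
    im,W=cloud(n); cv2.imwrite(f'pics/{n}1.png',im[...,::-1])
    for l in ['dapping_punch','cradle','groove','wax_tube','collet','charcoal']:
        r=models.landmark_of(n,l); print(n,l,[(np.array(x['centre']),round(x['score'],2)) for x in r[:2]])
s=telemetry.state(); print(s['t'],s['ee_pos'],s['orientation'],s['contact_force'],s['finger_gap'])
E
```

```text
top dapping_punch [(array([ 0.4726, -0.2823,  0.0011]), 0.65)]
top cradle [(array([ 0.5275,  0.0649, -0.0017]), 0.73)]
top groove [(array([0.6254, 0.0717, 0.0062]), 0.8)]
top wax_tube [(array([ 0.6222, -0.0498,  0.0036]), 0.59)]
top collet [(array([ 0.6666, -0.3334,  0.0003]), 0.61)]
top charcoal [(array([ 0.7051, -0.1977,  0.0022]), 0.57)]
scene dapping_punch [(array([ 0.472 , -0.2876,  0.0021]), 0.8)]
scene cradle [(array([0.5267, 0.0627, 0.0014]), 0.95), (array([ 0.7057, -0.1896,  0.0009]), 0.56)]
scene groove [(array([0.6285, 0.0676, 0.0081]), 0.86)]
scene wax_tube [(array([ 0.617 , -0.0518,  0.0031]), 0.74)]
scene collet [(array([ 0.6737, -0.3337,  0.0008]), 0.72)]
scene charcoal [(array([ 0.7042, -0.1896,  0.0004]), 0.71)]
0.9 [ 0.2494 -0.6003  0.2146] [ 0.9807  0.1956 -0.      0.    ] [ 0.5083  0.4648 -0.4125] 1.0025446230321013
```

View pics/top1.png

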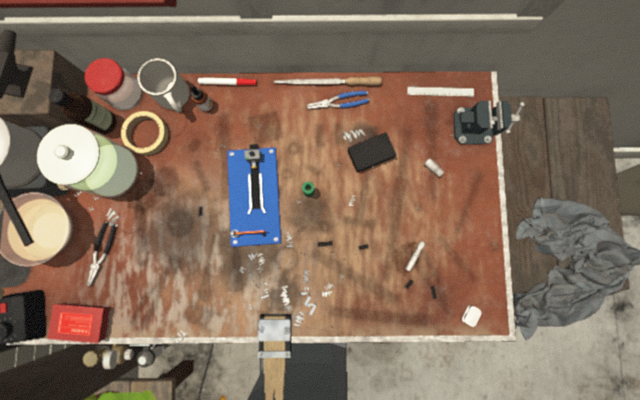

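View pics/scene1.png

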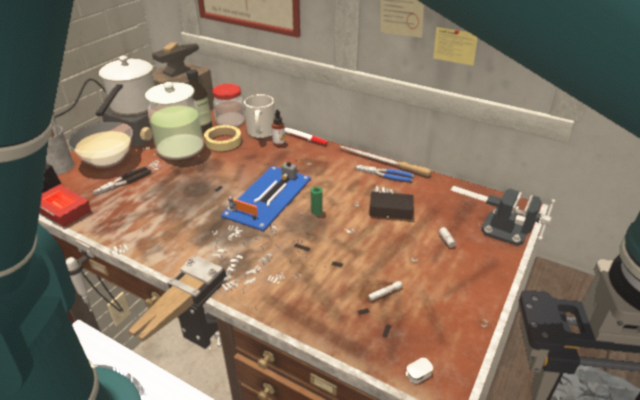

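The top view shows the punch at about (415,256), the collet at (433,168), the cradle at (254,197) with its gate near (250,233) and end stop at (254,155), and the wax tube at (308,189). The scene view agrees. Next I'll measure the axes.

```bash
cat > m.py <<'E'
from h import *
np.set_printoptions(precision=4,suppress=True)
for n in ['top','scene']:
    im,W=cloud(n)
    for l in ['dapping_punch','cradle']:
        r=models.cut_out(n,l)[0]; m=r['region']&np.isfinite(W[...,2])
        P=W[m]
        if l=='dapping_punch':
            P=P[(P[:,2]>0.004)]
            rect=cv2.minAreaRect((P[:,:2]*1000).astype(np.float32)); C=P[:,:2]
            e,v=np.linalg.eigh(np.cov(C.T)); ax=v[:,1]; pr=(C-C.mean(0))@v[:,::-1]
            print(n,l,len(P),'rect',rect,'axis deg',np.degrees(np.arctan2(ax[1],ax[0]))%180,'mean',C.mean(0),'mid',C.mean(0)+v[:,::-1]@((pr.max(0)+pr.min(0))/2),'ext',np.ptp(pr,axis=0),'z',np.percentile(P[:,2],[5,50,95]))
        else:
            hsv=cv2.cvtColor(im,cv2.COLOR_RGB2HSV)
            blue=(cv2.inRange(hsv,(100,120,60),(125,255,255))>0)&np.isfinite(W[...,2])&(np.abs(W[...,0]-.6)<.15)&(np.abs(W[...,1]-.065)<.1)
            B=W[blue]; print(n,'blue z',np.median(B[:,2]))
            B=B[np.abs(B[:,2]-np.median(B[:,2]))<.004]
            print(n,'plate',cv2.minAreaRect((B[:,:2]*1000).astype(np.float32)))
            org=(cv2.inRange(hsv,(3,120,80),(15,255,255))>0)&m&(W[...,2]>.02)
            O=W[org]; print('gate',len(O),O.min(0) if len(O) else '',O.max(0) if len(O) else '')
            rl=m&~blue&(W[...,2]>.010)&(W[...,2]<.018)&(W[...,0]>.57)&(W[...,0]<.67)
            R=W[rl]; print('rails',len(R),'line',cv2.fitLine((R[:,:2]*1000).astype(np.float32),cv2.DIST_L2,0,.01,.01).ravel() if len(R)>5 else '')
            st=m&(W[...,2]>.03)&(W[...,0]>.63); S=W[st]; print('stop',len(S),S.min(0),S.max(0),S.mean(0))
            if n=='top': cv2.imwrite('pics/crop.png',cv2.resize(im[140:255,200:330,::-1],None,fx=5,fy=5,interpolation=cv2.INTER_CUBIC))
E
python3 m.py
```

```text
top dapping_punch 181 rect ((472.1636047363281, -282.818359375), (13.894816398620605, 70.29267883300781), 57.06691360473633) axis deg 149.27556548650168 mean [ 0.4722 -0.2833] mid [ 0.4716 -0.2837] ext [0.0704 0.0139] z [0.009  0.0126 0.0155]
top blue z 0.008096362440787229
top plate ((607.6647338867188, 74.41868591308594), (217.7128448486328, 109.97047424316406), 3.5578699111938477)
gate 48 [0.5236 0.0473 0.0283] [0.5278 0.1081 0.0411]
rails 212 line [  0.9967   0.0815 616.473   68.1909]
stop 7 [0.7026 0.0571 0.0327] [0.7068 0.0677 0.0379] [0.7057 0.0615 0.0358]
scene dapping_punch 234 rect ((470.50872802734375, -282.7520751953125), (12.331080436706543, 69.02228546142578), 59.58491897583008) axis deg 148.88399090594766 mean [ 0.469  -0.2829] mid [ 0.4705 -0.2828] ext [0.0691 0.0128] z [0.0066 0.0117 0.0147]
scene blue z 0.008289877190841788
scene plate ((605.1832885742188, 73.45500946044922), (217.7124481201172, 110.13261413574219), 4.035017013549805)
gate 142 [0.5221 0.047  0.0204] [0.5286 0.1077 0.0395]
rails 170 line [  0.9929   0.119  615.8841  72.1579]Traceback (most recent call last):
  File "m.py", line 23, in <module>
    st=m&(W[...,2]>.03)&(W[...,0]>.63); S=W[st]; print('stop',len(S),S.min(0),S.max(0),S.mean(0))
                                                                     ~~~~~^^^
    return umr_minimum(a, axis, None, out, keepdims, initial, where)
ValueError: zero-size array to reduction operation minimum which has no identity
```

View pics/crop.png

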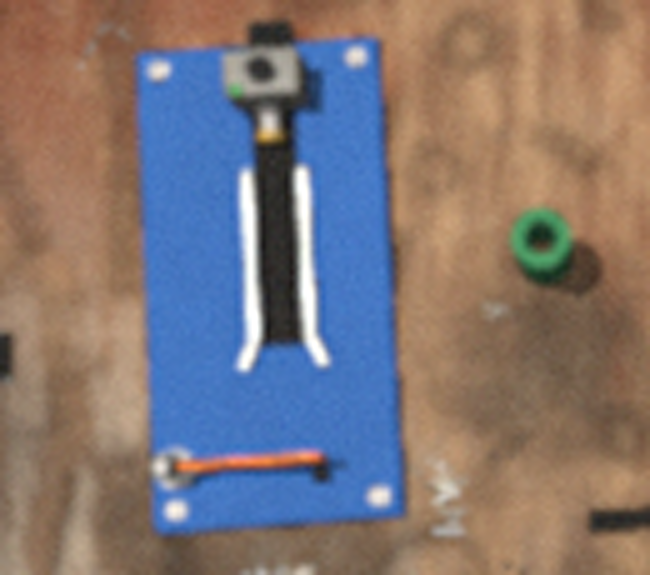

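The crop shows the rails at about columns 253 and 309 (row 270), the plunger tip at (268,130), and the gate from (175,467) to (325,460) with its pin on the left. I'll now fit the rails and plate precisely by intersecting rays at their known heights.

```bash
cat > m2.py <<'E'
from h import *
np.set_printoptions(precision=4,suppress=True)
def atz(name,u,v,z):
    c=imaging.calibration(name);R=np.array(c['R']);o=-R.T@np.array(c['t'])
    d=np.stack([(u-c['cx'])/c['fx'],(v-c['cy'])/c['fy'],np.ones_like(u,float)],-1)@R
    return o+d*((z-o[2])/d[...,2])[...,None]
v,u=np.mgrid[:400,:640]
for n in ['top','scene']:
    im,W=cloud(n); hsv=cv2.cvtColor(im,cv2.COLOR_RGB2HSV)
    X8=atz(n,u,v,.008); X14=atz(n,u,v,.014)
    near=(np.abs(X8[...,0]-.606)<.125)&(np.abs(X8[...,1]-.074)<.07)
    blue=(cv2.inRange(hsv,(100,120,60),(125,255,255))>0)&near
    cs=max(cv2.findContours(blue.astype(np.uint8),0,1)[0],key=cv2.contourArea)
    hull=cv2.convexHull(cs)[:,0,:].astype(float)
    H=atz(n,hull[:,0],hull[:,1],.008)[:,:2]*1000
    rect=cv2.minAreaRect(H.astype(np.float32)); print(n,'plate',rect)
    for yaw in [np.radians(3.8)]:
        c,s=np.cos(yaw),np.sin(yaw)
        q=(X14[...,:2]-[.5270,.0640])@np.array([[c,-s],[s,c]])*1000
        white=(hsv[...,1]<70)&(hsv[...,2]>170)&near
        for a,b in [(50,75),(75,100),(100,130)]:
            for sg in (-1,1):
                k=white&(q[...,0]>a)&(q[...,0]<b)&(sg*(q[...,1]-5)>0)&(np.abs(q[...,1]-5)<28)
                print(n,a,b,sg,k.sum(),q[k].mean(0) if k.any() else '')
    print('gap state',telemetry.state()['t'])
E
python3 m2.py
```

```text
top plate ((607.6307373046875, 74.34844207763672), (217.2311553955078, 109.57423400878906), 3.646130323410034)
top 50 75 -1 40 [ 63.8419 -13.6871]
top 50 75 1 33 [62.9578 12.5655]
top 75 100 -1 33 [ 88.1442 -13.2958]
top 75 100 1 24 [86.9044 12.234 ]
top 100 130 -1 41 [115.1894 -13.1848]
top 100 130 1 37 [115.0524  12.2656]
gap state 1.25
scene plate ((604.4400634765625, 72.39067840576172), (217.17298889160156, 109.53010559082031), 3.8338966369628906)
scene 50 75 -1 23 [ 61.275 -13.937]
scene 50 75 1 24 [62.1369 12.5435]
scene 75 100 -1 17 [ 87.6789 -13.5336]
scene 75 100 1 23 [87.5257 12.1124]
scene 100 130 -1 22 [114.5466 -14.5664]
scene 100 130 1 26 [114.9329  12.0139]
gap state 1.3
```

Emit:
jog_arm([
  [1, [30, -19, 8], [0, 0, 0]],
  [1, [30, -19, 8], [0, 0, 0]],
  [1, [30, -19, 8], [0, 0, 0]],
  [1, [30, -19, 8], [0, 0, 0]],
  [1, [30, -19, 8], [0, 0, 0]],
], newtons=40)

```text
t: 1.72
ee_pos: [0.3522, -0.4537, 0.1745]
orientation: [0.981, 0.195, 0.0, 0.0]
contact_force: [0.6, -0.4, -0.0]
finger_gap: 0.999
gripper_force: 0.0
```

Emit:
jog_arm([
  [1, [30, -19, 8], [0, 0, 0]],
  [1, [30, -19, 8], [0, 0, 0]],
  [1, [30, -19, 8], [0, 0, 0]],
  [1, [30, -19, 8], [0, 0, 0]],
  [1, [30, -19, 8], [0, 0, 0]],
])

```text
t: 2.13
ee_pos: [0.4544, -0.3084, 0.1345]
orientation: [0.981, 0.195, 0.0, 0.0]
contact_force: [0.9, -1.1, 0.5]
finger_gap: 1.0
gripper_force: 0.0
```

Emit:
jog_arm([
  [1, [0, 0, 0], [0, 0, 6.7]],
  [1, [0, 0, 0], [0, 0, 6.7]],
  [1, [0, 0, 0], [0, 0, 6.7]],
  [1, [0, 0, 0], [0, 0, 6.7]],
  [1, [0, 0, 0], [0, 0, 6.7]],
])

```text
t: 2.55
ee_pos: [0.4537, -0.3097, 0.1347]
orientation: [0.995, -0.098, 0.0, 0.0]
contact_force: [0.9, -0.8, -0.1]
finger_gap: 0.995
gripper_force: 0.0
```

Emit:
jog_arm([
  [1, [0, 0, 0], [0, 0, 6.7]],
  [1, [0, 0, 0], [0, 0, 6.7]],
  [1, [0, 0, 0], [0, 0, 6.7]],
  [1, [0, 0, 0], [0, 0, 0]],
  [1, [0, 0, 0], [0, 0, 0]],
])

```text
t: 2.97
ee_pos: [0.4537, -0.3096, 0.1347]
orientation: [0.964, -0.266, 0.0, 0.0]
contact_force: [0.4, -0.4, -1.3]
finger_gap: 0.998
gripper_force: 0.0
```

Emit:
jog_arm([
  [1, [1.6, -16, 15], [0, 0, 0]],
  [1, [0, -16, 15], [0, 0, 0]],
  [1, [0, 0, 20], [0, 0, 0]],
  [1, [0, 0, 20], [0, 0, 0]],
  [1, [0, 0, 20], [0, 0, 0]],
])

```text
t: 3.38
ee_pos: [0.4719, -0.2828, 0.0439]
orientation: [0.964, -0.266, 0.0, -0.0]
contact_force: [-0.3, -0.3, 1.0]
finger_gap: 0.999
gripper_force: 0.0
```

Emit:
jog_arm([
  [1, [0, 0, 12], [0, 0, 0]],
  [1, [0, 0, 12], [0, 0, 0]],
  [1, [0, 0, 8], [0, 0, 0]],
  [1, [0, 0, 4], [0, 0, 0]],
  [1, [0, 0, 0], [0, 0, 0]],
])

```text
t: 3.8
ee_pos: [0.4711, -0.2831, 0.008]
orientation: [0.964, -0.267, -0.0, -0.0]
contact_force: [0.6, 0.6, 0.1]
finger_gap: 0.999
gripper_force: 0.0
```

```bash
python3 - <<'E'
from h import *
s=telemetry.state(); print(s['ee_pos'],s['orientation'],s['contact_force'],s['qpos'])
im,W=cloud('scene'); cv2.imwrite('pics/g.png',cv2.resize(im[220:360,300:480,::-1],None,fx=4,fy=4,interpolation=cv2.INTER_CUBIC))
E
```

```text
[ 0.47113217 -0.28312473  0.00804637] [ 9.63581129e-01 -2.67415852e-01 -4.08666503e-04 -6.26276646e-05] [0.5878282  0.63644121 0.08951048] [ 0.43764163  0.5994782   0.05371533  1.97453431 -0.05609186  0.56979284
 -1.58294312]
```

View pics/g.png

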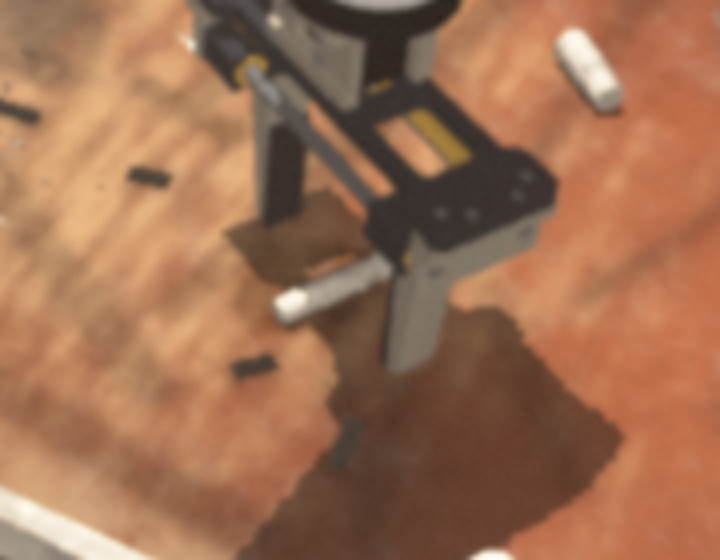

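The punch at about (330,290) lies between the open fingers and parallel to the pads. Closing.

Emit:
jog_arm([
  [-1, [0, 0, 0], [0, 0, 0]],
  [-1, [0, 0, 0], [0, 0, 0]],
  [-1, [0, 0, 0], [0, 0, 0]],
  [-1, [0, 0, 0], [0, 0, 0]],
  [-1, [0, 0, 0], [0, 0, 0]],
], newtons=40)

```text
t: 4.27
ee_pos: [0.4716, -0.2832, 0.0089]
orientation: [0.964, -0.268, 0.0, 0.0]
contact_force: [-0.7, 0.4, -0.5]
finger_gap: 0.661
gripper_force: 0.0
```

Emit:
jog_arm([
  [-1, [0, 0, 0], [0, 0, 0]],
  [-1, [0, 0, 0], [0, 0, 0]],
  [-1, [0, 0, 0], [0, 0, 0]],
  [-1, [0, 0, 0], [0, 0, 0]],
  [-1, [0, 0, 0], [0, 0, 0]],
])

```text
t: 4.68
ee_pos: [0.4714, -0.2831, 0.0085]
orientation: [0.964, -0.268, -0.0, 0.0]
contact_force: [0.3, -0.3, 0.1]
finger_gap: 0.298
gripper_force: 0.0
```

Emit:
jog_arm([
  [-1, [0, 0, 0], [0, 0, 0]],
  [-1, [0, 0, 0], [0, 0, 0]],
  [-1, [0, 0, 0], [0, 0, 0]],
  [-1, [0, 0, 0], [0, 0, 0]],
  [-1, [0, 0, 0], [0, 0, 0]],
])

```text
t: 5.1
ee_pos: [0.4714, -0.2831, 0.0086]
orientation: [0.964, -0.268, -0.0, 0.0]
contact_force: [0.1, 1.0, -0.0]
finger_gap: 0.155
gripper_force: 40.0
```

Emit:
jog_arm([
  [-1, [0, 0, 0], [0, 0, 0]],
  [-1, [0, 0, -5], [0, 0, 0]],
  [-1, [0, 0, -10], [0, 0, 0]],
  [-1, [0, 0, -20], [0, 0, 0]],
  [-1, [0, 0, -25], [0, 0, 0]],
])

```text
t: 5.52
ee_pos: [0.4702, -0.2826, 0.0686]
orientation: [0.964, -0.268, -0.002, -0.0]
contact_force: [-0.4, 0.2, -0.9]
finger_gap: 0.154
gripper_force: 40.0
```

Emit:
jog_arm([
  [-1, [0, 0, -4], [0, 0, -6.97]],
  [-1, [0, 0, -4], [0, 0, -6.97]],
  [-1, [0, 0, -4], [0, 0, -6.97]],
  [-1, [0, 0, 0], [0, 0, -6.97]],
  [-1, [0, 0, 0], [0, 0, -6.97]],
])

```text
t: 5.93
ee_pos: [0.4717, -0.2834, 0.0819]
orientation: [0.999, 0.036, 0.001, 0.001]
contact_force: [-0.0, -0.2, -0.8]
finger_gap: 0.154
gripper_force: 40.0
```

Emit:
jog_arm([
  [-1, [2, -15, 0], [0, 0, 0]],
  [-1, [2, -30, 0], [0, 0, 0]],
  [-1, [2, -35, 0], [0, 0, 0]],
  [-1, [2, -35, 0], [0, 0, 0]],
  [-1, [2, -35, 0], [0, 0, 0]],
])

```text
t: 6.35
ee_pos: [0.4712, -0.1318, 0.0815]
orientation: [0.999, 0.033, 0.0, 0.0]
contact_force: [1.0, -0.6, -1.4]
finger_gap: 0.155
gripper_force: 40.0
```

Emit:
jog_arm([
  [-1, [2, -35, 0], [0, 0, 0]],
  [-1, [2, -35, 0], [0, 0, 0]],
  [-1, [2, -35, 0], [0, 0, 0]],
  [-1, [2, -35, 0], [0, 0, 0]],
  [-1, [2, -30, 0], [0, 0, 0]],
])

```text
t: 6.77
ee_pos: [0.47, 0.0398, 0.0816]
orientation: [0.999, 0.034, 0.001, -0.0]
contact_force: [0.2, -1.2, -0.9]
finger_gap: 0.152
gripper_force: 40.0
```

Emit:
jog_arm([
  [-1, [0, -15, 0], [0, 0, 0]],
  [-1, [0, -6, 0], [0, 0, 0]],
  [-1, [0, 0, 0], [0, 0, 0]],
  [-1, [0, 0, 0], [0, 0, 0]],
  [-1, [0, 0, 0], [0, 0, 0]],
])

```text
t: 7.18
ee_pos: [0.4689, 0.0566, 0.0807]
orientation: [0.999, 0.032, 0.0, 0.0]
contact_force: [0.3, -0.9, -0.8]
finger_gap: 0.151
gripper_force: 40.0
```

```bash
cat > w.py <<'E'
from h import *
np.set_printoptions(precision=4,suppress=True)
def cr(yaw=3.8,o=(.527,.0633)):
    s=telemetry.state(); q=s['orientation']; a=np.degrees(2*np.arctan2(q[1],q[0]))
    c,sn=np.cos(np.radians(yaw)),np.sin(np.radians(yaw))
    p=np.array(s['ee_pos']); d=(p[:2]-o)*1000
    print('t',round(s['t'],2),'cradle xy',d@[c,sn],d@[-sn,c],'z',p[2]*1000,'yaw',a,'q',np.array(q),'F',np.array(s['contact_force']),'j',np.array(s['qpos']))
if __name__=='__main__': cr()
E
python3 - <<'E'
from w import *
cr()
im,W=cloud('scene'); cv2.imwrite('pics/a.png',cv2.resize(im[130:270,180:360,::-1],None,fx=4,fy=4,interpolation=cv2.INTER_CUBIC))
E
```

```text
t 7.18 cradle xy -58.45295855113968 -2.782657221948502 z 80.74049158062512 yaw 3.6654189909894574 q [0.9995 0.032  0.     0.0004] F [ 0.2922 -0.9481 -0.8182] j [-0.0546  0.383  -0.1614  2.1221  0.1018  0.6435 -1.7928]
```

View pics/a.png

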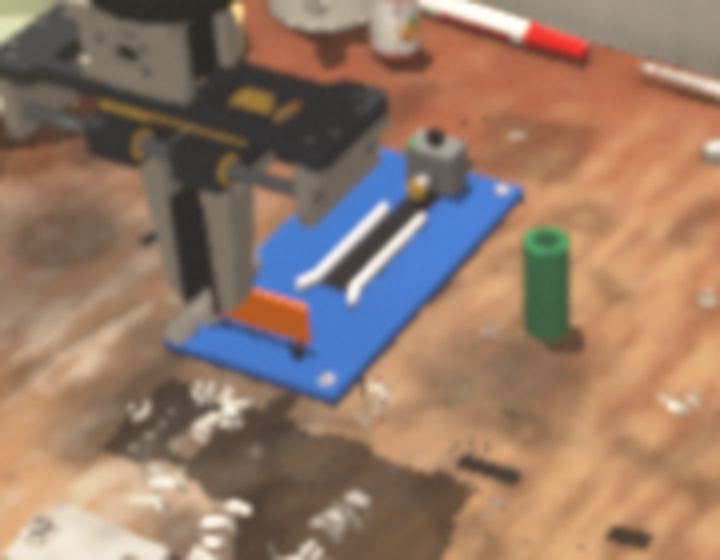

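The punch is held and shows below the fingers at about (195,320). In front of it is the orange gate at (270,315), with a small dark stub at its tip (297,352). I need the stub's height.

```bash
python3 - <<'E'
from h import *
np.set_printoptions(precision=1,suppress=True,linewidth=160)
y=np.radians(3.8);c,s=np.cos(y),np.sin(y)
for n in ['scene','top']:
    im,W=cloud(n); q=(W-[.527,.0633,0])*1000
    q=np.stack([q[...,0]*c+q[...,1]*s,-q[...,0]*s+q[...,1]*c,q[...,2]],-1)
    k=(q[...,0]>-15)&(q[...,0]<14)&(q[...,1]>-26)&(q[...,1]<-8)&(q[...,2]>5)
    hv=cv2.cvtColor(im,cv2.COLOR_RGB2HSV)
    d=k&(hv[...,2]<110)
    print(n,k.sum(),d.sum()); print(np.c_[q[d],im[d]][:25])
    k2=k&(hv[...,0]<18)&(hv[...,1]>100); print('orange',q[k2].min(0),q[k2].max(0),q[k2].mean(0))
    G=(np.abs(q[...,1]-10)<30)&(np.abs(q[...,0])<12)&(q[...,2]>15)&(hv[...,0]<18)&(hv[...,1]>120); print('gate mean',q[G].mean(0),np.polyfit(q[G][:,1],q[G][:,0],1))
E
```

```text
scene 107 9
[[ -4.9  -9.4  12.   76.   77.   99. ]
 [ -6.7 -13.3  14.7  84.   72.   79. ]
 [ -6.3 -15.7  15.3  93.   75.   85. ]
 [-10.8 -13.5  15.   64.   71.   94. ]
 [-11.8 -16.8  16.9  64.   60.   67. ]
 [ -6.8 -15.8  12.9  65.   64.   81. ]
 [ -8.3 -11.3   9.6  59.   73.  107. ]
 [ -8.5 -14.1  10.7  56.   57.   70. ]
 [ -6.6 -15.4   9.8  57.   63.   89. ]]
orange [ -4.4 -17.5   8.7] [ 3.3 -8.2 39.2] [ -0.9 -12.5  26.1]
gate mean [-1.   4.7 26.2] [ 0. -1.]
top 124 27
[[ -9.8 -24.8 419.1 104.  104.   90. ]
 [-10.7 -21.1 418.7  96.   99.   89. ]
 [-11.1 -23.2 422.5  84.   95.   86. ]
 [-11.5 -25.4 426.9  65.   86.   83. ]
 [-12.2 -20.2 424.6  85.   94.   88. ]
 [-12.3 -21.5 425.3  66.   88.   84. ]
 [-12.5 -23.1 427.1  53.   81.   80. ]
 [-12.7 -24.6 428.3  56.   86.   83. ]
 [-12.9 -25.9 429.1  54.   89.   84. ]
 [-13.5 -19.7 427.6  85.   95.   88. ]
 [-13.7 -21.3 429.6  57.   87.   83. ]
 [-13.7 -22.3 428.8  52.   87.   84. ]
 [-14.  -24.  431.   62.   93.   88. ]
 [-14.1 -25.3 431.4  57.   91.   86. ]
 [-14.9 -20.4 430.7  68.   91.   88. ]
 [ -2.2 -16.5  28.5  98.   62.   54. ]
 [ -1.9 -17.7  21.1  57.   58.   89. ]
 [ -3.   -9.2   8.8  52.   54.   85. ]
 [ -3.1 -11.4   8.5  55.   49.   60. ]
 [ -3.5 -14.3  13.6  51.   48.   61. ]
 [ -3.3 -15.5   5.9  46.   56.   90. ]
 [ -5.7 -12.2  15.2  45.   48.   58. ]
 [ -5.9 -14.6  16.5  45.   48.   50. ]
 [ -6.  -16.7  16.   46.   60.   88. ]
 [ -7.7 -11.7  12.4  52.   63.   88. ]]
orange [ -2.2 -16.5  28.5] [ 0.2 -8.7 38.2] [ -1.2 -12.6  34.3]
gate mean [-0.9  6.2 36.2] [ 0.  -0.9]
```

The stub is about 16 mm tall, at x about -4 to -10 and y -10 to -17, in the right finger's path. I'll go in with the TCP at about z 21 and lower once past it.

Emit:
jog_arm([
  [-1, [0, -2.8, 15], [0, 0, -0.1]],
  [-1, [0, 0, 15], [0, 0, 0]],
  [-1, [0, 0, 15], [0, 0, 0]],
  [-1, [0, 0, 10], [0, 0, 0]],
  [-1, [0, 0, 4.5], [0, 0, 0]],
])

```text
t: 7.75
ee_pos: [0.4677, 0.0604, 0.0198]
orientation: [0.999, 0.034, -0.001, 0.0]
contact_force: [-0.3, -0.6, -1.7]
finger_gap: 0.153
gripper_force: 40.0
```

Emit:
jog_arm([
  [-1, [0, 0, 0], [0, 0, 0]],
  [-1, [0, 0, 0], [0, 0, 0]],
  [-1, [5, 0, 0], [0, 0, 0]],
  [-1, [5, 0, 0], [0, 0, 0]],
  [-1, [5, 0, 0], [0, 0, 0]],
])

```text
t: 8.17
ee_pos: [0.4848, 0.0624, 0.0218]
orientation: [0.999, 0.034, 0.001, -0.0]
contact_force: [-1.0, 1.3, -0.7]
finger_gap: 0.157
gripper_force: 40.0
```

```bash
python3 w.py
```

```text
t 8.17 cradle xy -42.143129084824544 1.9018243139442312 z 21.798700861171696 yaw 3.906754656371059 q [ 0.9994  0.0341  0.0009 -0.0001] F [-1.008   1.3306 -0.7103] j [-0.0816  0.5123 -0.1385  2.108   0.1351  0.5275 -1.8219]
```

Emit:
jog_arm([
  [-1, [0, 0, 0], [0, 0, 0]],
  [-1, [0, 0, 0], [0, 0, 0]],
  [-1, [0, 0, 0], [0, 0, 0]],
  [-1, [0, 0, 0], [0, 0, 0]],
  [-1, [0, 0, 0], [0, 0, 0]],
])

```text
t: 8.58
ee_pos: [0.4832, 0.0622, 0.021]
orientation: [0.999, 0.034, -0.0, 0.0]
contact_force: [0.4, -0.4, -2.0]
finger_gap: 0.157
gripper_force: 40.0
```

```bash
python3 - <<'E'
from w import *
cr()
for i in range(3):
    imaging.get_image('scene'); cr()
E
```

```text
t 8.58 cradle xy -43.73496644462847 1.8270115642185445 z 21.02908747855985 yaw 3.9109814753435073 q [ 0.9994  0.0341 -0.0001  0.    ] F [ 0.3858 -0.439  -2.0306] j [-0.0818  0.5128 -0.1385  2.1102  0.1351  0.5269 -1.8222]
t 8.63 cradle xy -43.719676061113 1.8481030674166812 z 21.031311634817815 yaw 3.9104669164180947 q [ 0.9994  0.0341 -0.0001  0.    ] F [ 0.3473 -0.6201 -0.6473] j [-0.0818  0.5128 -0.1385  2.1102  0.1351  0.5269 -1.8222]
t 8.68 cradle xy -43.67572942197098 1.8311450789397408 z 21.049962968410213 yaw 3.9104810410649247 q [ 0.9994  0.0341 -0.0001  0.    ] F [-0.3642 -0.1708 -1.2188] j [-0.0818  0.5128 -0.1385  2.1101  0.1351  0.5269 -1.8222]
t 8.73 cradle xy -43.62845755284723 1.8660184121411385 z 21.066282216943094 yaw 3.913761632743663 q [ 0.9994  0.0341 -0.0001  0.    ] F [ 0.5025  0.5065 -1.2668] j [-0.0819  0.5128 -0.1385  2.1101  0.1351  0.527  -1.8222]
```

Emit:
jog_arm([
  [-1, [3, 1.8, 0], [0, 0, 0.1]],
  [-1, [5, 0, 0], [0, 0, 0]],
  [-1, [5, 0, 0], [0, 0, 0]],
  [-1, [5, 0, 0], [0, 0, 0]],
  [-1, [5, 0, 0], [0, 0, 0]],
])

```text
t: 9.15
ee_pos: [0.5063, 0.062, 0.0207]
orientation: [0.999, 0.033, -0.001, 0.0]
contact_force: [-2.6, 0.8, -1.0]
finger_gap: 0.154
gripper_force: 40.0
```

Emit:
jog_arm([
  [-1, [5, 0, 0], [0, 0, 0]],
  [-1, [5, 0, 0], [0, 0, 0]],
  [-1, [5, 0, 0], [0, 0, 0]],
  [-1, [0, 0, 0], [0, 0, 0]],
  [-1, [0, 0, 0], [0, 0, 0]],
])

```text
t: 9.57
ee_pos: [0.5223, 0.0624, 0.0211]
orientation: [0.999, 0.033, 0.0, 0.0]
contact_force: [-0.9, -1.6, -2.3]
finger_gap: 0.154
gripper_force: 40.0
```

```bash
python3 w.py
```

```text
t 9.57 cradle xy -4.736549492693261 -0.5505732166775765 z 21.063521167942774 yaw 3.764093277494411 q [0.9995 0.0328 0.0005 0.0002] F [-0.9221 -1.5732 -2.3437] j [-0.0735  0.5561 -0.1354  2.0202  0.1331  0.5725 -1.8058]
```

Emit:
jog_arm([
  [-1, [4, -0.3, 0], [0, 0, 0]],
  [-1, [4, 0, 0], [0, 0, 0]],
  [-1, [4, 0, 0], [0, 0, 0]],
  [-1, [4, 0, 0], [0, 0, 0]],
  [-1, [4, 0, 0], [0, 0, 0]],
])

```text
t: 9.98
ee_pos: [0.542, 0.0646, 0.0211]
orientation: [0.999, 0.033, 0.0, 0.0]
contact_force: [-2.2, -1.0, -1.3]
finger_gap: 0.152
gripper_force: 40.0
```

Emit:
jog_arm([
  [-1, [0, 0, 0], [0, 0, 0]],
  [-1, [0, 0, 0], [0, 0, 0]],
  [-1, [0, 0, 0], [0, 0, 0]],
  [-1, [0, 0, 0], [0, 0, 0]],
  [-1, [0, 0, 0], [0, 0, 0]],
])

```text
t: 10.4
ee_pos: [0.5423, 0.064, 0.0213]
orientation: [0.999, 0.033, 0.001, 0.0]
contact_force: [2.0, -3.7, -2.2]
finger_gap: 0.155
gripper_force: 40.0
```

```bash
python3 - <<'E'
from w import *
cr()
im,W=cloud('scene'); cv2.imwrite('pics/b.png',cv2.resize(im[130:270,180:360,::-1],None,fx=4,fy=4,interpolation=cv2.INTER_CUBIC))
E
```

```text
t 10.4 cradle xy 15.322311147304132 -0.36009590081474174 z 21.330629262808596 yaw 3.760842868457297 q [0.9995 0.0328 0.0008 0.0002] F [ 1.9573 -3.7047 -2.1554] j [-0.0722  0.5786 -0.1343  1.9726  0.1319  0.597  -1.7992]
```

View pics/b.png

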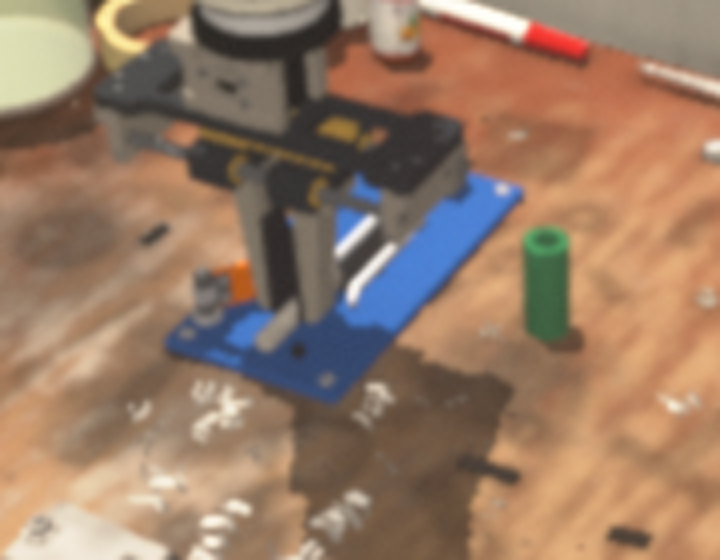

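The gate is swung inward at (235,280), the punch tail is past the stub at (298,352), and the nose is at the flare. Lowering into the groove.

Emit:
jog_arm([
  [-1, [0, -0.4, 2], [0, 0, 0]],
  [-1, [0, 0, 2], [0, 0, 0]],
  [-1, [0, 0, 0], [0, 0, 0]],
  [-1, [2, 0, 0], [0, 0, 0]],
  [-1, [2, 0, 0], [0, 0, 0]],
])

```text
t: 10.87
ee_pos: [0.5443, 0.0658, 0.0167]
orientation: [0.999, 0.034, -0.001, -0.0]
contact_force: [-1.6, -1.2, -1.3]
finger_gap: 0.158
gripper_force: 40.0
```

```bash
python3 w.py
```

```text
t 10.87 cradle xy 17.475380834641363 1.3371329801984697 z 16.684201281066102 yaw 3.8455877705944954 q [ 0.9994  0.0336 -0.0012 -0.0001] F [-1.647  -1.1953 -1.3008] j [-0.0745  0.5908 -0.1342  1.965   0.132   0.5963 -1.7995]
```

Emit:
jog_arm([
  [-1, [0, 0, 0], [0, 0, 0]],
  [-1, [0, 0, 0], [0, 0, 0]],
  [-1, [0, 0, 0], [0, 0, 0]],
  [-1, [0, 0, 0], [0, 0, 0]],
  [-1, [0, 0, 0], [0, 0, 0]],
])

```text
t: 11.28
ee_pos: [0.5451, 0.0654, 0.0169]
orientation: [0.999, 0.033, -0.0, 0.0]
contact_force: [-0.8, -2.9, -1.2]
finger_gap: 0.153
gripper_force: 40.0
```

```bash
python3 w.py
```

```text
t 11.28 cradle xy 18.179635282442405 0.8642252728561168 z 16.92444079616058 yaw 3.8198884686125862 q [ 0.9994  0.0333 -0.0003  0.    ] F [-0.7627 -2.9169 -1.2249] j [-0.0743  0.5905 -0.1337  1.9647  0.1326  0.5953 -1.7996]
```

Emit:
jog_arm([
  [-1, [4, 0.4, 0], [0, 0, 0]],
  [-1, [4, 0, 0], [0, 0, 0]],
  [-1, [4, 0, 0], [0, 0, 0]],
  [-1, [4, 0, 0], [0, 0, 0]],
  [-1, [4, 0, 0], [0, 0, 0]],
])

```text
t: 11.7
ee_pos: [0.5652, 0.0663, 0.0168]
orientation: [0.999, 0.033, -0.001, 0.0]
contact_force: [-3.1, -2.4, -0.9]
finger_gap: 0.154
gripper_force: 42.0
```

```bash
python3 w.py
```

```text
t 11.7 cradle xy 38.35626296400112 0.4830123088336542 z 16.807958510229557 yaw 3.8274731448271915 q [ 0.9994  0.0334 -0.0006  0.    ] F [-3.076  -2.3977 -0.8757] j [-0.0721  0.6144 -0.1328  1.915   0.1312  0.6217 -1.7917]
```

Emit:
jog_arm([
  [-1, [5, 0, 0], [0, 0, 0]],
  [-1, [5, 0, 0], [0, 0, 0]],
  [-1, [5, 0, 0], [0, 0, 0]],
  [-1, [5, 0, 0], [0, 0, 0]],
  [-1, [5, 0, 0], [0, 0, 0]],
])

```text
t: 12.12
ee_pos: [0.5916, 0.0678, 0.0173]
orientation: [0.999, 0.033, 0.001, 0.0]
contact_force: [-0.8, -1.3, -1.8]
finger_gap: 0.154
gripper_force: 41.8
```

Emit:
jog_arm([
  [-1, [5, 0, 0], [0, 0, 0]],
  [-1, [5, 0, 0], [0, 0, 0]],
  [-1, [4, 0, 0], [0, 0, 0]],
  [-1, [4, 0, 0], [0, 0, 0]],
  [-1, [2, 0, 0], [0, 0, 0]],
])

```text
t: 12.53
ee_pos: [0.611, 0.0691, 0.0171]
orientation: [0.999, 0.033, 0.0, 0.0]
contact_force: [-0.6, -1.8, -1.6]
finger_gap: 0.154
gripper_force: 40.0
```

```bash
python3 w.py
```

```text
t 12.53 cradle xy 84.19123642966173 0.2520645901721102 z 17.066371833673657 yaw 3.8062015378350975 q [0.9994 0.0332 0.0002 0.0001] F [-0.6458 -1.8245 -1.6421] j [-0.0701  0.6683 -0.13    1.8013  0.1284  0.6798 -1.7768]
```

Emit:
jog_arm([
  [-1, [4, 0, 0], [0, 0, 0]],
  [-1, [4, 0, 0], [0, 0, 0]],
  [-1, [4, 0, 0], [0, 0, 0]],
  [-1, [3, 0, 0], [0, 0, 0]],
  [-1, [0, 0, 0], [0, 0, 0]],
])

```text
t: 12.95
ee_pos: [0.6263, 0.0707, 0.0173]
orientation: [0.999, 0.033, 0.001, -0.0]
contact_force: [0.4, 0.6, -0.8]
finger_gap: 0.155
gripper_force: 40.0
```

Emit:
jog_arm([
  [-1, [1, 0, 0], [0, 0, 0]],
  [-1, [1, 0, 0], [0, 0, 0]],
  [-1, [0, 0, 0], [0, 0, 0]],
  [-1, [0, 0, 0], [0, 0, 0]],
  [-1, [0, 0, 0], [0, 0, 0]],
])

```text
t: 13.37
ee_pos: [0.6271, 0.0703, 0.0171]
orientation: [0.999, 0.033, -0.0, 0.0]
contact_force: [0.1, 0.2, -0.6]
finger_gap: 0.151
gripper_force: 40.0
```

```bash
cat >> w.py <<'E'
    if len(__import__('sys').argv)>1:
        F=[]
        for i in range(6): imaging.get_image('scene'); F.append(telemetry.state()['contact_force'])
        print('meanF',np.mean(F,0)); cr()
E
python3 w.py 1
```

```text
File "w.py", line 9
    if len(__import__('sys').argv)>1:
IndentationError: unexpected indent
```

```bash
sed -i "s/^if __name__=='__main__': cr()/if __name__=='__main__':\n    cr()/" w.py; python3 w.py 1
```

```text
t 13.37 cradle xy 100.39048472452845 0.37226413385359564 z 17.06808335636671 yaw 3.8100123002297486 q [ 0.9994  0.0332 -0.0001  0.    ] F [ 0.0887  0.1679 -0.6   ] j [-0.0699  0.6886 -0.1292  1.7589  0.1271  0.7023 -1.7714]
meanF [ 0.1336 -0.2576 -1.1915]
t 13.67 cradle xy 100.48057052510298 0.3513135635445461 z 17.077343278853558 yaw 3.804689181370632 q [ 0.9994  0.0332 -0.      0.    ] F [-0.0586 -0.0018 -0.5927] j [-0.0699  0.6887 -0.1291  1.7587  0.1271  0.7023 -1.7714]
```

Emit:
jog_arm([
  [-1, [1, 0, 0], [0, 0, 0]],
  [-1, [1, 0, 0], [0, 0, 0]],
  [-1, [0, 0, 0], [0, 0, 0]],
  [-1, [0, 0, 0], [0, 0, 0]],
  [-1, [0, 0, 0], [0, 0, 0]],
])

```text
t: 14.08
ee_pos: [0.6292, 0.0704, 0.017]
orientation: [0.999, 0.033, -0.0, 0.0]
contact_force: [0.2, 0.2, -0.5]
finger_gap: 0.155
gripper_force: 40.0
```

Emit:
jog_arm([
  [-1, [1, 0, 0], [0, 0, 0]],
  [-1, [1, 0, 0], [0, 0, 0]],
  [-1, [0, 0, 0], [0, 0, 0]],
  [-1, [0, 0, 0], [0, 0, 0]],
  [-1, [0, 0, 0], [0, 0, 0]],
])

```text
t: 14.5
ee_pos: [0.6312, 0.0706, 0.017]
orientation: [0.999, 0.033, -0.0, 0.0]
contact_force: [0.1, -0.4, -2.0]
finger_gap: 0.16
gripper_force: 40.0
```

```bash
python3 w.py 1
```

```text
t 14.5 cradle xy 104.48238341305994 0.36411112692346 z 17.03813816375799 yaw 3.8081488458116217 q [ 0.9994  0.0332 -0.      0.    ] F [ 0.121  -0.3646 -1.9974] j [-0.0699  0.6937 -0.1289  1.7482  0.1268  0.7078 -1.7701]
meanF [-0.202  -0.2079 -1.252 ]
t 14.8 cradle xy 104.47492507434175 0.37319058721747167 z 17.05212487479433 yaw 3.8071113396888636 q [ 0.9994  0.0332 -0.      0.    ] F [ 0.3146 -0.512  -1.0928] j [-0.0699  0.6937 -0.1289  1.7482  0.1268  0.7078 -1.7701]
```

Still free. Continuing in 1–2 mm steps, one call at a time.

Emit:
jog_arm([
  [-1, [1, 0, 0], [0, 0, 0]],
  [-1, [0.5, 0, 0], [0, 0, 0]],
  [-1, [0, 0, 0], [0, 0, 0]],
  [-1, [0, 0, 0], [0, 0, 0]],
  [-1, [0, 0, 0], [0, 0, 0]],
])

```text
t: 15.22
ee_pos: [0.6321, 0.0707, 0.0168]
orientation: [0.999, 0.033, -0.001, 0.0]
contact_force: [-2.9, -1.8, -1.4]
finger_gap: 0.154
gripper_force: 40.0
```

Emit:
jog_arm([
  [-1, [1, 0, 0], [0, 0, 0]],
  [-1, [0.5, 0, 0], [0, 0, 0]],
  [-1, [0, 0, 0], [0, 0, 0]],
  [-1, [0, 0, 0], [0, 0, 0]],
  [-1, [0, 0, 0], [0, 0, 0]],
])

```text
t: 15.63
ee_pos: [0.6337, 0.0707, 0.0168]
orientation: [0.999, 0.033, -0.001, 0.0]
contact_force: [-4.3, -0.3, 0.3]
finger_gap: 0.158
gripper_force: 40.0
```

```bash
python3 w.py 1
```

```text
t 15.63 cradle xy 106.91629370803022 0.36446831598882945 z 16.842989351564903 yaw 3.810676473289457 q [ 0.9994  0.0332 -0.0006  0.0001] F [-4.3124 -0.338   0.2644] j [-0.0699  0.6976 -0.1288  1.7409  0.1265  0.7124 -1.7691]
meanF [-4.3469 -0.3243 -0.4195]
t 15.93 cradle xy 107.19529045775042 0.3712105342902814 z 16.90641165202408 yaw 3.8089255265021436 q [ 0.9994  0.0332 -0.0003  0.    ] F [-5.0501 -0.2323 -0.6592] j [-0.0699  0.6976 -0.1287  1.7406  0.1266  0.7121 -1.7691]
```

Emit:
jog_arm([
  [-1, [1, 0, 0], [0, 0, 0]],
  [-1, [1, 0, 0], [0, 0, 0]],
  [-1, [0, 0, 0], [0, 0, 0]],
  [-1, [0, 0, 0], [0, 0, 0]],
  [-1, [0, 0, 0], [0, 0, 0]],
])

```text
t: 16.35
ee_pos: [0.6353, 0.0709, 0.0168]
orientation: [0.999, 0.033, -0.001, 0.0]
contact_force: [-6.3, -0.3, 0.1]
finger_gap: 0.157
gripper_force: 40.0
```

```bash
python3 w.py 1
```

```text
t 16.35 cradle xy 108.53268513251493 0.3680257798125918 z 16.80450867888091 yaw 3.8115204889292396 q [ 0.9994  0.0333 -0.001   0.0001] F [-6.2672 -0.3086  0.0956] j [-0.0699  0.7    -0.1287  1.7359  0.1263  0.7158 -1.7685]
meanF [-6.5878 -0.2893  0.6638]
t 16.65 cradle xy 108.47584853436285 0.35216632287559113 z 16.761022257664855 yaw 3.8105840203542285 q [ 0.9994  0.0332 -0.0011  0.0001] F [-6.4439 -0.2126  1.3159] j [-0.0699  0.7001 -0.1287  1.7359  0.1263  0.7158 -1.7685]
```

Emit:
jog_arm([
  [-1, [1, 0, 0], [0, 0, 0]],
  [-1, [1, 0, 0], [0, 0, 0]],
  [-1, [1, 0, 0], [0, 0, 0]],
  [-1, [0, 0, 0], [0, 0, 0]],
  [-1, [0, 0, 0], [0, 0, 0]],
])

```text
t: 17.07
ee_pos: [0.6374, 0.071, 0.0167]
orientation: [0.999, 0.033, -0.002, 0.0]
contact_force: [-8.6, -1.2, 3.1]
finger_gap: 0.149
gripper_force: 40.0
```

```bash
python3 w.py 1
```

```text
t 17.07 cradle xy 110.64008053465224 0.3774950200947267 z 16.71405639086156 yaw 3.8115529303871263 q [ 0.9994  0.0333 -0.002   0.0002] F [-8.6315 -1.1529  3.0757] j [-0.0699  0.7037 -0.1286  1.7286  0.1259  0.7214 -1.7676]
meanF [-8.4801 -0.5706  2.2892]
t 17.37 cradle xy 110.63842230564332 0.36865411078318183 z 16.73399469456613 yaw 3.8129500158535206 q [ 0.9994  0.0333 -0.002   0.0002] F [-8.4886 -0.4024  1.8412] j [-0.0699  0.7036 -0.1286  1.7287  0.1259  0.7213 -1.7675]
```

Emit:
jog_arm([
  [-1, [0.8, 0, -0.1], [0, 0, 0]],
  [-1, [0.6, 0, 0], [0, 0, 0]],
  [-1, [0, 0, 0], [0, 0, 0]],
  [-1, [0, 0, 0], [0, 0, 0]],
  [-1, [0, 0, 0], [0, 0, 0]],
])

```text
t: 17.78
ee_pos: [0.6382, 0.071, 0.0167]
orientation: [0.999, 0.033, -0.003, 0.0]
contact_force: [-10.4, -0.4, 3.5]
finger_gap: 0.154
gripper_force: 40.0
```

```bash
python3 w.py 1
```

```text
t 17.78 cradle xy 111.43248710902633 0.3338773852918507 z 16.704462567814076 yaw 3.807688518123119 q [ 0.9994  0.0332 -0.0026  0.0003] F [-10.4492  -0.3762   3.4868] j [-0.0698  0.7052 -0.1286  1.7255  0.1257  0.7242 -1.7671]
meanF [-9.9626 -0.8428  3.0379]
t 18.08 cradle xy 111.47268986830082 0.33793406670775344 z 16.71441419414868 yaw 3.8111272439179356 q [ 0.9994  0.0333 -0.0026  0.0003] F [-10.0758  -1.2697   2.879 ] j [-0.0699  0.7052 -0.1286  1.7254  0.1257  0.7242 -1.7671]
```

The plunger reads about 10 N, roughly 5.8 mm of travel. Now I'll draw back about 9 mm to clear it.

Emit:
jog_arm([
  [-1, [-2, 0, 0], [0, 0, 0]],
  [-1, [-2, 0, 0], [0, 0, 0]],
  [-1, [-2, 0, 0], [0, 0, 0]],
  [-1, [-2, 0, 0], [0, 0, 0]],
  [-1, [-1.5, 0, 0], [0, 0, 0]],
])

```text
t: 18.5
ee_pos: [0.6321, 0.0706, 0.0173]
orientation: [0.999, 0.033, 0.001, -0.0]
contact_force: [-0.5, 0.3, -1.3]
finger_gap: 0.153
gripper_force: 40.0
```

Emit:
jog_arm([
  [-1, [0, 0, 0], [0, 0, 0]],
  [-1, [0, 0, 0], [0, 0, 0]],
  [-1, [0, 0, 0], [0, 0, 0]],
  [-1, [0, 0, 0], [0, 0, 0]],
  [-1, [0, 0, 0], [0, 0, 0]],
])

```text
t: 18.92
ee_pos: [0.6321, 0.0706, 0.0175]
orientation: [0.999, 0.033, 0.001, -0.0]
contact_force: [-0.0, -0.2, -0.9]
finger_gap: 0.154
gripper_force: 40.0
```

```bash
python3 - <<'E'
from w import *
F=[]
for i in range(4): imaging.get_image('top'); F.append(telemetry.state()['contact_force'])
print(np.mean(F,0)); cr()
im,W=cloud('scene'); cv2.imwrite('pics/c.png',cv2.resize(im[130:270,180:360,::-1],None,fx=4,fy=4,interpolation=cv2.INTER_CUBIC))
E
```

```text
[ 0.3927 -0.6294 -1.2981]
t 19.12 cradle xy 104.95069421856626 0.35270897176931637 z 17.381081001030736 yaw 3.807627984733289 q [ 0.9994  0.0332  0.0005 -0.    ] F [ 0.3098 -0.8502 -0.9388] j [-0.0698  0.6933 -0.1289  1.7479  0.1269  0.7073 -1.7701]
```

View pics/c.png

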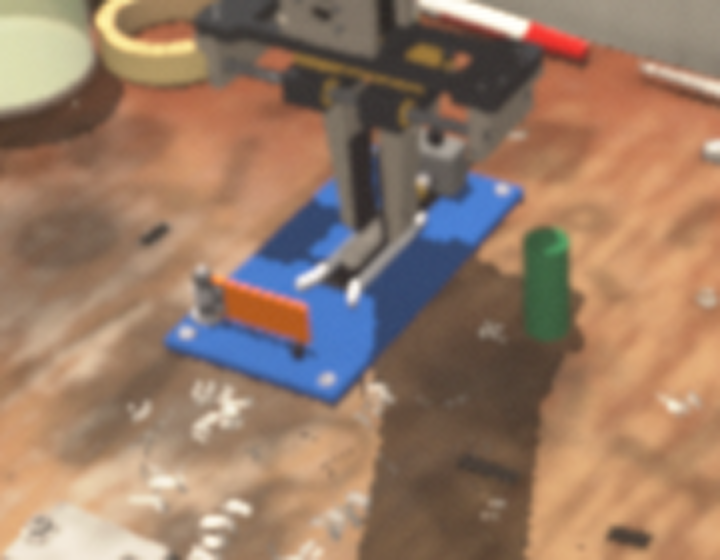

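The gate is shut behind the punch at (262,308), and the punch lies between the rails at (355,255). It's only just off the plunger, so I'll draw back 3 mm more, settle it on the floor, then release.

Emit:
jog_arm([
  [-1, [-1.5, 0, 0], [0, 0, 0]],
  [-1, [-1.5, 0, 0], [0, 0, 0]],
  [-1, [0, 0, 0.4], [0, 0, 0]],
  [-1, [0, 0, 0.3], [0, 0, 0]],
  [-1, [0, 0, 0], [0, 0, 0]],
])

```text
t: 19.58
ee_pos: [0.628, 0.0704, 0.0166]
orientation: [0.999, 0.033, -0.0, 0.0]
contact_force: [-0.8, 0.0, 0.9]
finger_gap: 0.158
gripper_force: 40.0
```

```bash
python3 w.py 1
```

```text
t 19.58 cradle xy 101.284817396288 0.39432027841325984 z 16.591127335661177 yaw 3.8111746330843683 q [ 0.9994  0.0333 -0.0001  0.    ] F [-0.8166  0.0365  0.8779] j [-0.07    0.6905 -0.129   1.7565  0.1271  0.703  -1.7712]
meanF [-1.5543 -0.3253  1.35  ]
t 19.88 cradle xy 101.28424983327294 0.3924073426011049 z 16.571027539357424 yaw 3.8103837076035547 q [ 0.9994  0.0332 -0.0001  0.    ] F [-2.1168 -0.5487  2.3397] j [-0.07    0.6905 -0.129   1.7565  0.1272  0.703  -1.7712]
```

Emit:
jog_arm([
  [-0.2, [0, 0, 0], [0, 0, 0]],
  [-0.2, [0, 0, 0], [0, 0, 0]],
  [-0.2, [0, 0, 0], [0, 0, 0]],
  [-0.2, [0, 0, 0], [0, 0, 0]],
  [-0.2, [0, 0, 0], [0, 0, 0]],
])

```text
t: 20.3
ee_pos: [0.6283, 0.0704, 0.0165]
orientation: [0.999, 0.033, 0.0, 0.0]
contact_force: [0.4, -0.2, 0.0]
finger_gap: 0.399
gripper_force: 0.0
```

Emit:
jog_arm([
  [-0.2, [0, 0, 0], [0, 0, 0]],
  [-0.2, [0, 0, -3], [0, 0, 0]],
  [-0.2, [0, 0, -6], [0, 0, 0]],
  [-0.2, [0, 0, -10], [0, 0, 0]],
  [-0.2, [0, 0, -15], [0, 0, 0]],
])

```text
t: 20.72
ee_pos: [0.6275, 0.0703, 0.0506]
orientation: [0.999, 0.033, -0.001, 0.0]
contact_force: [0.4, -0.6, 0.6]
finger_gap: 0.398
gripper_force: 0.0
```

Emit:
jog_arm([
  [-0.2, [0, 0, -20], [0, 0, 0]],
  [-0.2, [0, 0, -25], [0, 0, 0]],
  [-0.2, [0, 0, -25], [0, 0, 0]],
  [-0.2, [-10, 0, -20], [0, 0, 0]],
  [-0.2, [-20, 0, -10], [0, 0, 0]],
])

```text
t: 21.13
ee_pos: [0.6013, 0.0688, 0.1546]
orientation: [0.999, 0.033, 0.004, -0.0]
contact_force: [0.9, -0.1, 0.8]
finger_gap: 0.401
gripper_force: 0.0
```

Emit:
jog_arm([
  [-0.2, [-30, 0, 0], [0, 0, 0]],
  [-0.2, [-30, 0, 0], [0, 0, 0]],
  [-0.2, [-30, 0, 0], [0, 0, 0]],
  [-0.2, [-20, 0, 0], [0, 0, 0]],
  [-0.2, [-10, 0, 0], [0, 0, 0]],
])

```text
t: 21.55
ee_pos: [0.4761, 0.0602, 0.1514]
orientation: [0.999, 0.033, 0.0, 0.0]
contact_force: [0.3, -0.5, 0.8]
finger_gap: 0.399
gripper_force: 0.0
```

```bash
python3 - <<'E'
from w import *
cr()
im,W=cloud('scene'); cv2.imwrite('pics/d.png',cv2.resize(im[130:270,180:360,::-1],None,fx=4,fy=4,interpolation=cv2.INTER_CUBIC))
for l in ['dapping_punch','wax_tube','collet','charcoal']:
    r=models.landmark_of('scene',l); print(l,[(np.array(x['centre']),round(x['score'],2)) for x in r[:2]])
E
```

```text
t 21.55 cradle xy -50.94398738759719 0.28272776580146436 z 151.433895415608 yaw 3.8329665903133154 q [0.9994 0.0334 0.     0.0003] F [ 0.2718 -0.5335  0.7671] j [-0.034   0.2784 -0.1867  2.0569  0.071   0.8122 -1.7664]
dapping_punch [(array([0.632 , 0.068 , 0.0117]), 0.45)]
wax_tube [(array([ 0.6167, -0.0488,  0.001 ]), 0.89)]
collet [(array([ 0.6753, -0.3309,  0.0005]), 0.54)]
charcoal [(array([ 0.7075, -0.1906, -0.0005]), 0.88)]
```

View pics/d.png

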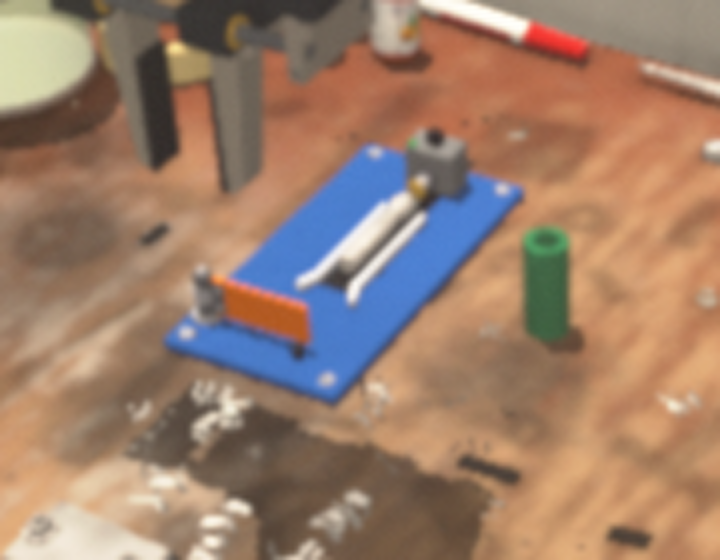

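The punch lies between the rails in the groove at about (375,235), short of the plunger at (420,185). The gate is shut at (262,308), and the tube and the other bystanders haven't moved. Handing in.

```bash
python3 -c "
from plant import hand_in; print(hand_in())"
```

```text
the job is handed in; nothing more can be done
None
```

The punch is in the cradle's groove with the gate shut behind it; the plunger was pressed in about 5.8 mm (10 N) before I drew back and let go, the bystanders were not moved, and the job is handed in.

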